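# Reseat the fuse carrier, key the panel fastener and hold the panel shut

### The arm

A 6-joint arm with a two-finger parallel gripper is mounted at the origin on a cart in front of the work surface, level with it; the furniture and walls round the work are solid. World frame = base frame: x ahead of the robot, y to its left, z up, the work surface at z = 0. Lengths are in m, angles in rad, forces in N, time in s.
With the tool pointing down it reaches from about 0.275 to 0.75 m from the base axis. Payload 10.2 kg.
Tool frame: the origin (TCP) lies midway between the tips of the shut fingers; the grasp point (between the pads) lies 19 mm behind it (env.hold_point_z is the distance from the TCP to the grasp point, in m); z points along the fingers, y is the line along which they close (so a half turn about z gives the same grasp; the last joint's range is limited). The gripper opens to 85 mm and grips with 20 to 120 N. Pads are 22 mm wide; open, the fingers measure 114 mm over their backs; the gripper's body (76 mm by 85 mm) begins 54 mm behind the grasp point. The pads swing forward as they close: fully open they stand 13 mm farther back than shut.
Start: joints at [-1.326, 0.313, 1.498, -0, 1.331, -0.223], TCP at [0.237, -0.469, 0.231] pointing down, gripper open.
Joint ranges: [-2.94, 2.94], [-0.97, 2.17], [0.19, 2.56], [-1.23, 4.37], [0.02, 3.11], [-2.88, 2.88]. Speed limits (rad/s): [2.39, 2.39, 3.01, 3.14, 3.14, 3.14].

### API

Orientations are given as a unit quaternion [x, y, z, w].
In Python, from bench import env, kinematics, monitor, eyes, job gives the robot as it stands. The module is installed in compiled form; this text tells all that it offers. Calls block until the motion is done:
- env.reach(position, orientation): joint-space move of the TCP to a pose.
- env.movel(position, velocity=0.15, frame=None, guard=None): straight line of the TCP; frame=None keeps the orientation; velocity is the mean speed in m/s. With guard (N) it stops when the force on the tool has changed by that much, and returns True; else False.
- env.set_joints(angles): joint-space move.
- env.release() and env.close_gripper(effort=None): open the fingers fully, or close them until they stop; effort is the grip in N (None keeps the last).
- env.hold(seconds).
- kinematics.ik(position, orientation): joint angles nearest the present ones, or None.
- monitor.sense(): the state.
- eyes.grab_frame(name): name is "scene" or "side" or "wrist"; returns a dict with "frame" (400x640x3 uint8, red, green, blue), "mtx" (3x3 intrinsics, pixels), "view" (4x4, takes a point from world to camera coordinates). Camera axes: x right, y down, z forward; pixel columns grow to the right and rows downward; lengths in m; the calibration is good to about 2 mm. A picture is of the moment at which its call begins. There is no depth.
A pose or a line that the arm cannot do raises env.MotionError and nothing moves.
- job.hand_in(): hands the job in; it is judged then, once.
The state is a dict: "clock": time; "joints": joint angles; "qvel": joint speeds; "joint_efforts": joint torques, N m; "position": TCP position; "ee_rot": TCP orientation; "contact_force": force on the tool from outside, world axes, zero at the start; "ft_torque": the same for the moment, N m; "finger_gap": opening from 0.0 (shut) to 1.0 (fully open); "gripper_force": force on a finger pad.
Only numpy, scipy, OpenCV 4.12 (cv2) and the standard library are available. Lean on these libraries where they do the work, as an engineer would, in place of code of your own. Each camera call takes 0.05 s, during which the arm holds its last target. There are 200 camera calls.

### The job

Close up the lamp supply unit on the desk: first push the round fuse carrier that stands proud of its deck fully home. Then turn the winged quarter-turn fastener on the raised panel clockwise until its wing lines up with the two index lines on the panel, and press the panel down flush against the frame. The program finishes while the gripper is still holding the panel pressed down; leave the hex key and the loupe in front of the unit where they lie.

Things in the scene. Friction and masses are not known exactly. Their poses are not given: they have to be found in the camera images.
- unit: grey sheet-metal lamp supply unit, 130 (x) x 220 (y) mm, deck 60 mm above the desk, fixed to the desk; origin under its centre on the desk, z up, its louvred front faces its own -x. Raised panel over the deck from y = -103 to +43 mm, fuse carrier at x = 0, y = +80 mm
- cover_plate: the aluminium panel, 116 (x) x 146 (y) x 4 mm; origin at the centre of its underside, axes as the unit's, at x = 0, y = -30 mm of the unit. It slides straight down on guide pins and has two black index lines in line with the unit's y axis, one on either side of the fastener
- press_point (a point): point on the panel's flat upper face, free of fittings, 75 mm to the +y side of the fastener axis: a good place to press with the closed fingertips. Its height is 74 mm above the desk when raised, 64 mm when flush
- panel (a joint): how far the panel is pressed down, m: 0 = raised 10 mm above the frame, 0.010 = flush on the frame. Springs push it up with about 4 N raised and 8 N flush. The fastener's cross bar stops it after about 2 mm unless the bar lines up with the keyway in the frame
- wing_top (a point): centre of the top of the fastener's steel wing, on its vertical turning axis, at x = 0, y = -60 mm of the unit. The wing is 32 mm long (own x axis), 10 mm thick (own y axis) and 18 mm tall, its top 22.5 mm above the panel's upper face; the hidden cross bar lies in the same line. Round collar below: 34 mm diameter, 3 mm high, 20 mm hub to 7 mm
- fastener (a joint): angle of the fastener, rad, growing clockwise seen from above, stops at 0 and 1.95: 0 = wing along the unit's x axis, 1.571 = wing along the unit's y axis, in line with the index lines and with the keyway (the bar enters within about 0.2 rad). It stays where it is left; stiff by about 0.04 N m
- carrier_top (a point): centre of the flat top of the grey fuse carrier, a ribbed round plug 27 mm in diameter; 82 mm above the desk when fully out, 70 mm when home
- carrier (a joint): how far the fuse carrier is pushed in, m: 0 = fully out (12 mm above its home position), 0.012 = home on its stop. Friction holds it where it is left; about 5 N moves it
- hex_key: bystander: small steel hex key, 31 x 88 x 5 mm, lying in front of the unit, loose; origin under its centre
- loupe: bystander: folding pocket loupe, 35 x 28 x 12 mm, lying in front of the unit, loose; origin under its centre

How it is judged:
On the way, in this order (a step that is already met when the one before it is completed fails the run):
1. the fuse carrier is pushed home (value of joint carrier above 0.0105 m), for 0.2 s.
2. the fastener's wing is in line with the index lines, the carrier still home (value of joint carrier above 0.0105 m and value of joint fastener between 1.37 and 1.77 rad), for 0.2 s.
At the end, for the whole second after the job is handed in: carrier at least 10.5 of 12 mm in; fastener within 0.2 rad of the index lines; panel pressed down at least 8.5 of 10 mm, against its springs, and still held there by the fingers with more than 3 N (all of step 2 and value of joint panel above 0.0085 m and contact force between the fingers and cover_plate above 3 N); the arm keeps its last pose, push and grip.
It fails at once if the hex key or the loupe is moved by more than 30 mm (distance of any of hex_key, loupe from where it was at the start of the episode above 0.03 m).
It also fails if it takes over 58 s, if anything falls off the work surface, if the arm or the gripper's body presses on something with over 40 N, if the wrist force passes 120 N, or if a joint passes its speed limit or range.

## Working session

There is one attempt and no reset: what is moved stays moved. The work goes in short steps, each a Python script; the robot and the scene stay as the last script left them, time stands still between calls to the robot, and variables do not carry over. Pictures are saved under pics/ and viewed, at most 10 in all, crops included, and the job is handed in when it is done.

```bash
mkdir -p pics
python3 - <<'E'
from bench import env, monitor, eyes
import cv2,numpy as np
for n in("scene","side"):
    f=eyes.grab_frame(n); cv2.imwrite(f"pics/{n}0.png",f["frame"][:,:,::-1]); np.savez(f"pics/{n}0.npz",**{k:f[k] for k in("mtx","view")})
    print(n,np.round(f["mtx"],1).tolist(),np.round(f["view"],3).tolist())
s=monitor.sense();print(s["clock"],s["position"],s["ee_rot"],env.hold_point_z)
E
```

```text
scene [[470.2, 0.0, 324.9], [0.0, 470.2, 192.6], [0.0, 0.0, 1.0]] [[-0.498, -0.867, -0.021, 0.142], [-0.555, 0.337, -0.761, 0.389], [0.667, -0.367, -0.649, 0.564], [0.0, 0.0, 0.0, 1.0]]
side [[474.7, 0.0, 319.2], [0.0, 474.7, 187.9], [0.0, 0.0, 1.0]] [[-0.918, -0.395, 0.015, 0.409], [-0.186, 0.399, -0.898, 0.201], [0.349, -0.827, -0.44, 0.627], [0.0, 0.0, 0.0, 1.0]]
0.1 [ 0.23665663 -0.46835907  0.23080945] [ 9.72774077e-01  2.31754741e-01 -9.62930866e-06 -5.78627432e-04] 0.0187
```

View pics/scene0.png

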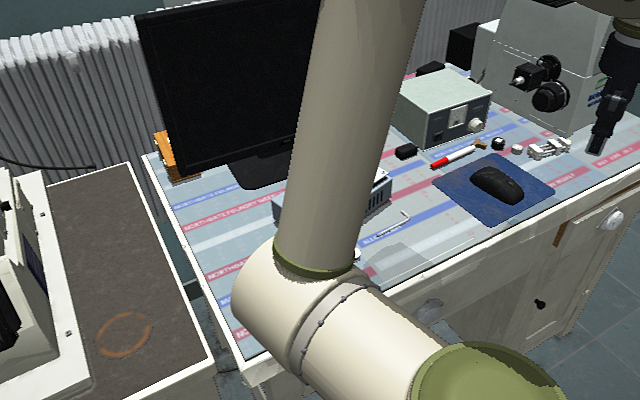

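View pics/side0.png

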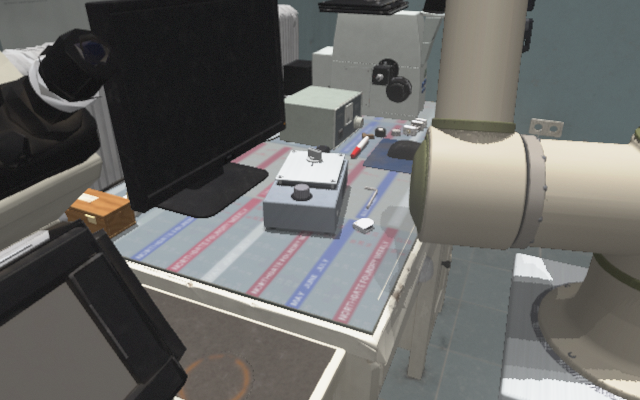

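The side view shows the unit clear of the arm, with the carrier at about (302,190), the wing at about (315,153) and the loupe at (364,225). I'll enlarge that area.

Run:
```python
import cv2
i=cv2.imread("pics/side0.png")[135:245,250:390]
cv2.imwrite("pics/c1.png",cv2.resize(i,None,fx=5,fy=5,interpolation=cv2.INTER_CUBIC))
```

```text
(no output)
```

View pics/c1.png

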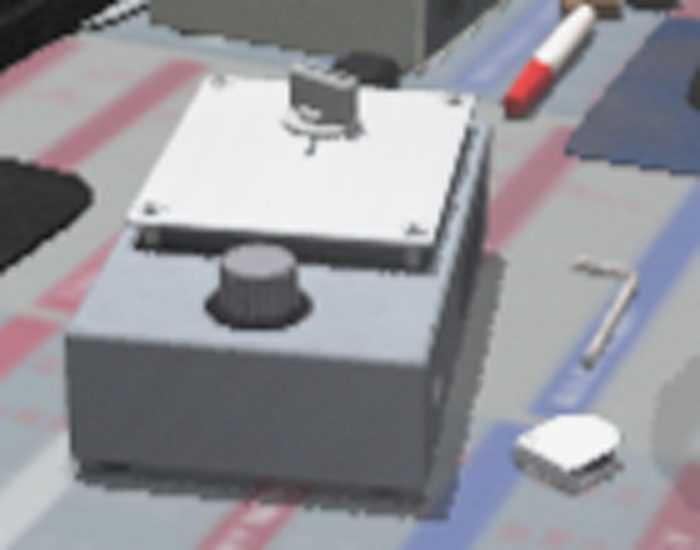

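```bash
cat > fit.py <<'E'
import numpy as np
from scipy.optimize import least_squares
d=np.load("pics/side0.npz");K,V=d["mtx"],d["view"]
P=np.array([[58,43,74],[-58,43,74],[58,-103,74],[-58,-103,74],[0,80,82],[65,110,60],[-65,110,60],[0,-60,96.5]])/1000
C=np.array([[131,222],[432,243],[210,76],[474,97],[260,257],[70,338],[422,362],[325,78]])
U=np.array([249.6,134.6])+C/5
def pose(q,P):
    c,s=np.cos(q[2]),np.sin(q[2]);return P@np.array([[c,s,0],[-s,c,0],[0,0,1]])+[q[0],q[1],0]
def proj(W):
    c=W@V[:3,:3].T+V[:3,3];p=c@K.T;return p[:,:2]/p[:,2:]
def ray(u,z):
    r=V[:3,:3].T@np.linalg.solve(K,[*u,1]);o=-V[:3,:3].T@V[:3,3];return o+r*(z-o[2])/r[2]
if __name__=="__main__":
    r=least_squares(lambda q:(proj(pose(q,P))-U).ravel(),[.45,0,0],loss="soft_l1")
    print(r.x,np.round(proj(pose(r.x,P))-U,2).tolist())
    for n,p in zip("carrier wing press".split(),np.array([[0,80,82],[0,-60,96.5],[0,15,74]])/1000):print(n,pose(r.x,p[None]))
    a=[ray(np.array([249.6,134.6])+np.array(c)/5,.0965) for c in((291,69),(359,88))];e=a[1]-a[0];print(a,np.linalg.norm(e),np.arctan2(e[1],e[0])-r.x[2])
    print([ray(np.array([249.6,134.6])+np.array(c)/5,0.005) for c in((575,263),(632,275),(588,362),(568,445))])
E
python3 fit.py
```

```text
[ 0.5377053  -0.16395997  0.25212878] [[-0.88, -0.43], [0.54, 0.29], [-0.56, 0.46], [0.52, 0.11], [0.13, -0.31], [-1.37, -0.9], [1.61, 0.66], [0.0, -0.6]]
carrier [[ 0.51774802 -0.08648929  0.082     ]]
wing [[ 0.55267326 -0.22206298  0.0965    ]]
press [[ 0.53396331 -0.14943422  0.074     ]]
[array([ 0.56786894, -0.22218388,  0.0965    ]), array([ 0.53469328, -0.21495154,  0.0965    ])] 0.03395484224437146 2.674820818708634
[array([ 0.460252  , -0.28042618,  0.005     ]), array([ 0.43455053, -0.27960403,  0.005     ]), array([ 0.4273171 , -0.19751041,  0.005     ]), array([ 0.41388498, -0.13263109,  0.005     ])]
```

```bash
cat >> fit.py <<'E'
    print("mon",[ray(c,0.005).round(3) for c in((268,172),(205,215))],[ray(c,z).round(3) for z in (.05,.1) for c in((147,206),(285,127))])
E
python3 fit.py | tail -1
python3 - <<'E'
from bench import env, monitor, eyes, kinematics
import cv2,numpy as np
from scipy.spatial.transform import Rotation as R
yaw=.252
for k in (0,np.pi/2,np.pi,-np.pi/2):
    o=(R.from_euler('z',yaw+k)*R.from_euler('x',np.pi)).as_quat()
    print(k,o.round(3),kinematics.ik([.535,-.16,.28],o))
print(monitor.sense()["joints"])
E
```

```text
mon [array([ 0.685, -0.262,  0.005]), array([ 0.697, -0.038,  0.005])] [array([0.757, 0.043, 0.05 ]), array([ 0.733, -0.443,  0.05 ]), array([0.687, 0.112, 0.1  ]), array([ 0.666, -0.312,  0.1  ])]
0 [0.992 0.126 0.    0.   ] [-5.00403790e-01  3.59076144e-01  1.30768431e+00 -4.44089210e-16
  1.47483220e+00  8.18392536e-01]
1.5707963267948966 [0.613 0.79  0.    0.   ] [-0.50040379  0.35907614  1.30768431  0.          1.4748322  -0.75240379]
3.141592653589793 [-0.126  0.992  0.    -0.   ] [-0.50040379  0.35907614  1.30768431  0.          1.4748322  -2.32320012]
-1.5707963267948966 [ 0.79  -0.613 -0.     0.   ] [-5.00403790e-01  3.59076144e-01  1.30768431e+00 -4.44089210e-16
  1.47483220e+00  2.38918886e+00]
[-1.32640642e+00  3.13343122e-01  1.49838481e+00 -7.30551159e-06
  1.33102211e+00 -2.23370733e-01]
```

Run:
```python
from bench import env, monitor, eyes, kinematics
import cv2,numpy as np
from scipy.spatial.transform import Rotation as R
o=(R.from_euler('z',.252+np.pi/2)*R.from_euler('x',np.pi)).as_quat()
env.reach([.505,-.15,.28],o)
f=eyes.grab_frame("wrist"); cv2.imwrite("pics/w1.png",f["frame"][:,:,::-1]); np.savez("pics/w1.npz",**{k:f[k] for k in("mtx","view")})
env.close_gripper(20)
print(monitor.sense()["clock"],-f["view"][:3,:3].T@f["view"][:3,3])
```

```text
2.4667 [ 0.48697839 -0.08237543  0.42199386]
```

View pics/w1.png

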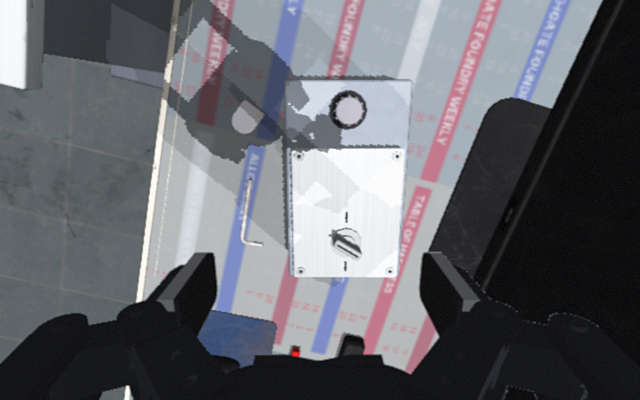

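The wrist view shows the carrier at about (348,109), the wing at (347,243) and the panel corners near (290,149), (405,149), (399,277) and (291,277). I'll enlarge it.

Run:
```python
import cv2
i=cv2.imread("pics/w1.png")[70:290,270:430]
i=cv2.resize(i[130:],None,fx=5,fy=5,interpolation=cv2.INTER_CUBIC)
cv2.imwrite("pics/c2.png",i)
```

```text
(no output)
```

View pics/c2.png

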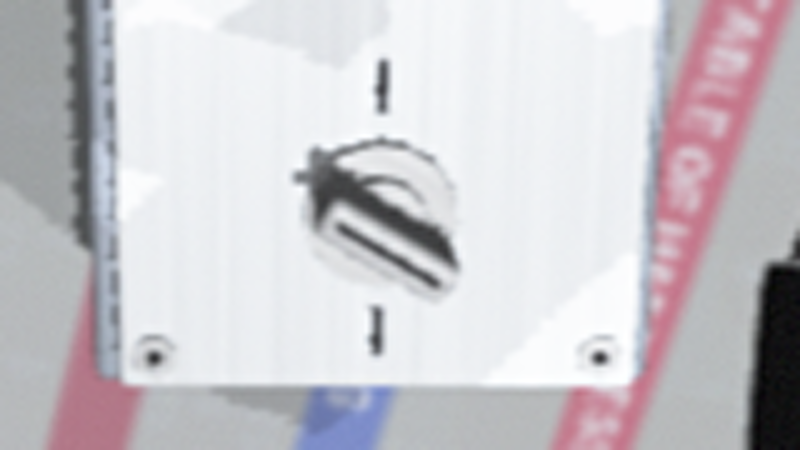

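```bash
cat > fit2.py <<'E'
import numpy as np, fit
from fit import *
d=np.load("pics/w1.npz");K2,V2=d["mtx"],d["view"]
P2=np.array([[-58,-103,74],[58,-103,74],[0,-60,96.5],[-58,43,74],[58,43,74],[0,80,82]])/1000
b=np.array([269.6,199.6])
U2=np.array([b+np.array([122,383])/5,b+np.array([637,383])/5,b+np.array([390,252])/5,[290,149],[405,149.5],[348,109]])
def sw(k,v): fit.K,fit.V=k,v
def res(q,w=1):
    sw(K,V);a=proj(pose(q,P))-U;sw(K2,V2);c=proj(pose(q,P2))-U2
    return a,c
for w1,w2 in((1,1),(0,1)):
    r=least_squares(lambda q:np.concatenate([w1*res(q)[0].ravel(),w2*res(q)[1].ravel()]),[.53,-.16,.25],loss="soft_l1")
    print(r.x,np.round(res(r.x)[1],1).tolist(),pose(r.x,P[[4,7]]))
sw(K2,V2);a=[ray(b+np.array(c)/5,.0965) for c in((340,225),(437,285))];e=a[1]-a[0];print("slot",np.arctan2(e[1],e[0]),np.arctan2(e[1],e[0])-r.x[2],ray(U2[2],.0965))
E
python3 fit2.py
```

```text
[ 0.53846803 -0.16414738  0.25821072] [[-0.1, 0.7], [-0.5, 0.1], [-0.2, 0.3], [-0.1, -1.1], [-0.5, -2.5], [0.5, 1.1]] [[ 0.51803995 -0.08679951  0.082     ]
 [ 0.55378909 -0.22215829  0.0965    ]]
[ 0.5386114  -0.16413295  0.25942571] [[0.1, 0.8], [-0.3, 0.0], [-0.0, 0.3], [0.0, -1.0], [-0.4, -2.5], [0.5, 1.1]] [[ 0.51808936 -0.08680995  0.082     ]
 [ 0.55400293 -0.2221252   0.0965    ]]
slot -0.33556755774456304 -0.5949932687693065 [ 0.55392858 -0.22181843  0.0965    ]
```

Both views agree to within 1 mm. Next I'll push the carrier home.

Run:
```python
from bench import env, monitor, eyes
import cv2,numpy as np
S=lambda t:(lambda s:print(t,round(s["clock"],2),s["position"].round(4),np.round(s["contact_force"],1),round(float(s["finger_gap"]),3)))(monitor.sense())
x,y=.518,-.0868
env.movel([x,y,.12]); S("above")
print(env.movel([x,y,.088],velocity=.08,guard=10)); S("near")
print(env.movel([x,y,.067],velocity=.03,guard=25)); S("pushed"); env.hold(.4); S("held")
env.movel([x,y,.13]); S("up")
```

```text
above 3.77 [ 0.5183 -0.0872  0.1207] [-0.5 -0.1  0.1] 0.001
False
near 4.32 [ 0.5182 -0.0869  0.0882] [ 0.3 -0.1  0.1] 0.0
True
pushed 4.93 [ 0.5184 -0.0869  0.07  ] [-3.1  1.   9.2] 0.002
held 5.33 [ 0.5184 -0.0869  0.07  ] [-2.4  0.3  8.1] 0.001
up 5.88 [ 0.5176 -0.0866  0.129 ] [-0.7 -0.5 -1.3] 0.0
```

Run:
```python
from bench import env, monitor, eyes
import cv2,numpy as np
from scipy.spatial.transform import Rotation as R
S=lambda t:(lambda s:print(t,round(s["clock"],2),s["position"].round(4),np.round(s["contact_force"],1),np.round(s["ft_torque"],2),round(float(s["finger_gap"]),3),np.round(s["joints"][5],3)))(monitor.sense())
O=lambda psi:(R.from_euler('z',psi+np.pi)*R.from_euler('x',np.pi)).as_quat()
x,y=.554,-.222
env.release()
env.reach([x,y,.17],O(-.33)); S("above")
print(env.movel([x,y,.083],velocity=.08,guard=15)); S("down")
env.close_gripper(40); S("closed")
q=np.array(monitor.sense()["joints"]); 
for i in range(4):
    env.movel([x,y,.083],velocity=.05,frame=O(-.33-(1.313-.33)*(i+1)/4)); S("turn")
env.hold(.4); S("done")
```

```text
above 7.75 [ 0.5539 -0.2216  0.1698] [-0.7  0.5  0. ] [-0.07  0.04  0.04] 0.999 -1.817
False
down 8.99 [ 0.5543 -0.2222  0.0836] [ 0.2  0.1 -0.5] [-0.03  0.   -0.04] 1.002 -1.818
closed 9.67 [ 0.5539 -0.2223  0.0832] [-2.1 -1.8  3.1] [-0.31  0.43  0.04] 0.102 -1.818
turn 10.06 [ 0.5539 -0.2222  0.0832] [-2.2 -2.4  2.6] [-0.36  0.49 -0.02] 0.104 -1.575
turn 10.45 [ 0.554  -0.2221  0.0832] [-3.1 -1.8  3.5] [-0.37  0.46  0.03] 0.106 -1.331
turn 10.84 [ 0.5541 -0.2221  0.0831] [-1.8 -2.1  3.8] [-0.31  0.29 -0.08] 0.101 -1.086
turn 11.23 [ 0.5542 -0.2221  0.0831] [-0.6 -1.9  3.4] [-0.31  0.09 -0.03] 0.103 -0.84
done 11.63 [ 0.5542 -0.2221  0.0831] [ 0.6 -2.4  3.5] [-0.35 -0.16  0.01] 0.104 -0.836
```

Run:
```python
from bench import env, monitor, eyes
import cv2,numpy as np
from scipy.spatial.transform import Rotation as R
env.release()
env.movel([.554,-.222,.17])
env.reach([.505,-.15,.28],(R.from_euler('z',.258+np.pi/2)*R.from_euler('x',np.pi)).as_quat())
i=eyes.grab_frame("wrist")["frame"][70:290,270:430,::-1]
cv2.imwrite("pics/c3.png",cv2.resize(i,(436,600),interpolation=cv2.INTER_CUBIC))
```

```text
(no output)
```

View pics/c3.png

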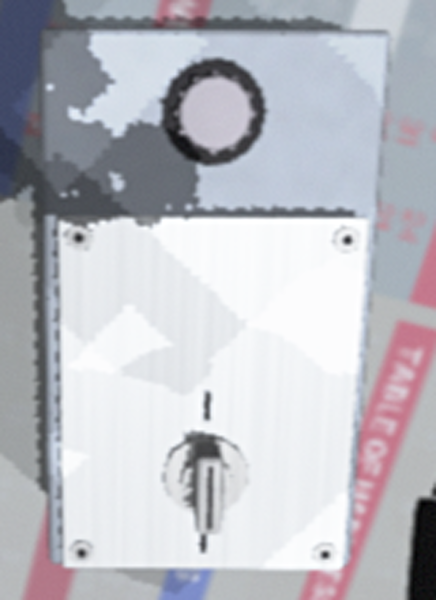

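The wing, with its top at crop (209,495), lines up with the index marks at (207,405) and (203,542). The carrier is down. Now the panel press.

Run:
```python
from bench import env, monitor, job
import numpy as np
S=lambda t:(lambda s:print(t,round(s["clock"],2),s["position"].round(4),np.round(s["contact_force"],1),round(float(s["finger_gap"]),3)))(monitor.sense())
a=.2585; x,y=.5385-.015*np.sin(a),-.1641+.015*np.cos(a)
env.close_gripper(20)
env.movel([x,y,.085]); S("above")
print(env.movel([x,y,.060],velocity=.03,guard=30)); S("pressed"); env.hold(.5); S("held")
```

```text
above 15.99 [ 0.535  -0.1498  0.0858] [ 0.5 -0.8 -0.4] 0.001
True
pressed 16.7 [ 0.5349 -0.1497  0.0641] [-2.4 -0.2  7.5] -0.002
held 17.2 [ 0.5349 -0.1497  0.064 ] [-2.6  1.2  7.6] -0.001
```

Run:
```python
from bench import env, monitor, job
import numpy as np
p=monitor.sense()["position"]
env.movel([p[0],p[1],.0628],velocity=.02); env.hold(.5)
s=monitor.sense();print(s["clock"],s["position"],s["contact_force"])
if s["position"][2]<.0646 and s["contact_force"][2]>5: print(job.hand_in())
```

```text
17.95 [ 0.53491332 -0.14968665  0.06395374] [-6.06550029  3.18044606 16.57078422]
the job is handed in; nothing more can be done
None
```

The job is handed in, at 18 s of the 58 s allowed: the carrier is home, the wing is in line with the index lines, and the gripper is still holding the panel flush with about 16 N; the arm kept clear of the hex key and loupe.

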